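Pump the clamp onto the shaft block and hold the pressure

TASK

Press the round key of the load readout to switch it on, then its square key to zero it, one at a time, and never press its long key. Then pump the trigger of the bar clamp until its sprung pad has met the shaft block and pushed it against the anvil, and squeeze on until the pad is sunk about half way into its cup, never nearly all the way (that crushes the glue joint). The clamp has no lock, so finish still holding the trigger squeezed with the pad half sunk; work the jaw only by the trigger, keep your hand off the block, and leave the other things where they are.

Things in the scene. Friction and masses are not known exactly. Their poses are not given: they have to be found in the camera images.
- bar_clamp: one-hand bar clamp lying on its side, fixed on a pale board. Origin on the table under the rod's axis, z up. The toothed rod runs along its y, 42 mm above the table; the jaw travels to -y, to the anvil. Two black handles, 29 to 55 mm above the table, point to -x side by side, only table beneath: fixed grip (14 mm thick, centre y = +28 mm, x -82 to -170 mm) and, on its -y side, the trigger. Frame (x > -88 mm) 63 mm high
- grip_face (a point): on the outer (+y) face of the fixed grip at x = -125 mm of the clamp, 42 mm above the table: for one finger. A gripper from above reaches round both handles here, one finger beyond each, and squeezes along the clamp's y: outside to outside 50 mm with the trigger out, 32 mm with it fully in
- trigger_face (a point): on the outer (-y) face of the trigger, 60 mm from its pin, 42 mm above the table: for the other finger. It moves with the trigger, 17 mm towards the grip (+y of the clamp) in a full squeeze, when it is 3 mm to +y of the clamp's origin
- trigger (a joint): rad: 0 out (its spring returns it, 2 to 4 N at the trigger face), 0.29 fully squeezed. Squeezing drives the rod 45 mm per rad, up to 13 mm a stroke, less up to 4 mm of play (teeth 4 mm apart) and 2 mm of give under load. Let out, the rod stays (friction 3 N), but nothing locks it: let out with the pad pressed, the pad's spring pushes the rod back until the pad is almost free
- jaw: the sliding toothed steel rod with the round cup (36 mm across, 26 mm long) at its front; not to be touched. Origin on the rod's axis; axes as the clamp's; it can travel 56 mm
- jaw_pad: flat steel pad, 36 x 36 mm, 7 mm thick, on a sprung stem in front of the cup, axes as the clamp's; with the spring free 14 mm of stem with a coil spring show between cup and pad
- pad_face (a point): centre of the pad's front (-y) face, which meets the block
- pad_spring (a joint): how far the pad is sunk towards its cup, m: 0 free, 0.014 fully sunk; half way is 0.007. The spring starts at 2 N and grows by 1 N per mm, so half way is about 9 N (7 to 12 N at the trigger face)
- shaft_block: glued-up pale wooden shaft block, loose, 56 (x) x 44 (y) x 50 (z) mm with a 15 mm upright bore, standing on the clamp's 12 mm board between pad and anvil, 2 to 5 mm off the anvil. Origin at the centre of its underside; its y lies nearly along the clamp's y. The pad starts about 20 to 40 mm from it: two to four strokes
- anvil_face (a point): centre of the fixed anvil plate's face, which looks to +y of the clamp; the block ends up flat against it
- readout: grey load readout box, fixed, 86 (x) x 150 (y) x 28 (z) mm, lying on a flat white strip 10 mm thick; a dark screen on its far half; the three white keys stand in a row along its y, 42 mm apart, 18 mm to -x of its middle, in any order. Origin at the centre of its underside
- round_key_top (a point): centre of the top of the round key (22 mm across), 50 mm above the table
- round_key (a joint): travel of the round key, m: 0 up, 0.005 fully down; spring 1.4 N rising to 4.9 N; counts as pressed beyond 0.0035
- square_key_top (a point): centre of the top of the square key (21 mm), 50 mm above the table
- square_key (a joint): travel of the square key, as the round one
- long_key_top (a point): centre of the top of the long key (36 x 11 mm), which is not to be pressed
- long_key (a joint): travel of the long key, as the round one
- iron_head: bystander: loose golf iron head, 93 x 125 x 20 mm
- masking_tape: bystander: roll of masking tape, 96 mm across, 25 mm high
- wood_wedge: bystander: wooden wedge, 32 x 90 x 22 mm
- mandrel: bystander: steel mandrel standing on its flange, 23 mm across, 75 mm high
- glue_bottle: bystander: upright glue bottle, 44 mm across, 148 mm high
- screwdriver: bystander: screwdriver lying down, 27 x 173 x 26 mm
- trigger_bar: the trigger itself: black-covered bar with its steel root, 12 mm thick, 26 mm high; origin at its pin (x = -65 mm, y = 0 of the clamp), 42 mm above the table; from 25 to 86 mm out it is free to be gripped; it points to its own -x, its outer face looks to -y
Things that resemble listed ones, but are neither listed nor needed, are in the scene too. Of the things like the shaft_block, leave any that is green; of the rest the larger one is meant.

How it is judged:
By the outcome, as a careful person would: the job done as asked, in the order asked, and still so for the second after the job is handed in, while the arm keeps its last pose, push and grip.
It also fails if it takes over 64 s, if anything falls off the work surface, if the arm or the gripper's body presses on something with over 40 N, if the wrist force passes 120 N, or if a joint passes its speed limit or range.

ROBOT

A 7-joint arm with a two-finger parallel gripper is mounted at the origin on the work surface; the furniture and walls round the work are solid. World frame = base frame: x ahead of the robot, y to its left, z up, the work surface at z = 0. Lengths are in m, angles in rad, forces in N, time in s.
With the tool pointing down it reaches from about 0.4 to 0.85 m from the base axis. Payload 10.4 kg.
Tool frame: the origin (TCP) lies midway between the tips of the shut fingers; the grasp point (between the pads) lies 19 mm behind it (grip_point_offset is the distance from the TCP to the grasp point, in m); y points along the fingers, z is the direction in which the jaws open and shut, and the axes are right-handed (so a half turn about y gives the same grasp; the last joint's range is limited). The gripper opens to 85 mm and grips with 20 to 120 N. Pads are 22 mm wide; open, the fingers measure 114 mm over their backs; the gripper's body (76 mm by 85 mm) begins 54 mm behind the grasp point. The pads swing forward as they close: fully open they stand 13 mm farther back than shut.
Start: joints at [-1.238, 0.332, -0.065, 1.46, 0.022, 1.35, -0.088], TCP at [0.218, 0.586, 0.231] pointing down, gripper open.
Joint ranges: [-2.6, 2.6], [-0.5, 2.12], [-1.47, 1.34], [0.16, 2.42], [-1.27, 4.41], [0.06, 2.06], [-2.6, 2.6]. Speed limits (rad/s): [2.22, 2.22, 2.79, 2.79, 3.14, 3.14, 3.14].

INTERFACE

Orientations are given as a unit quaternion [x, y, z, w].
In Python, from workcell import * gives the robot as it stands.
- The arm moves only by the tool send_rows, never from a script. Its argument "motion" is a list of rows, each a list of 7 numbers: the opening in per cent of the stroke, from 0 (shut) to 100 (fully open), then the shift along the tool's x, y, z in m, then the turn, a rotation vector about the tool's x, y, z in rad. In form: [[claw, tx, ty, tz, ax, ay, az], ...]. A call has 1 to 10 rows; each row is the pose to reach, as a shift and turn from the pose commanded when the call began, along the tool's axes at that moment; what a row does not reach only later rows make up. A row lasts 1/12 s, in which the tool goes at most 41.7 mm and 7.16 degrees, less where a joint would pass 70% of its speed; a pose out of reach is approached as far as the arm can. A call with a gripper value outside its range is refused whole. The fingers move at their own pace and stop on an object; "squeeze" is the grip in N (left out, the last holds). Time passes only in rows, so rows that repeat a pose let the fingers close. It gives the time, the measured TCP pose, the force and the opening at its end, in the units of the state.
- get_obs(): the state, without advancing time (a new reading comes with each control period).
- camera(name): name is "side" or "top"; returns a dict with "pixels" (400x640x3 uint8, red, green, blue), "range_z" (400x640 float32, m along the optical axis (not along the pixel's ray), 0 where there is no reading), "fovy" (degrees; the focal length in pixels is half the picture's height over the tangent of half this angle, whatever the lens; pixels are square), "cx", "cy" (the principal point, pixels), "view" (4x4, takes a point from world to camera coordinates). Camera axes: x right, y down, z forward; pixel columns grow to the right and rows downward; lengths in m; the calibration is good to about 2 mm. A picture is of the moment at which its call begins.
- hand_in(): hands the job in, once; it reports no verdict.
The state is a dict: "clock": time; "joint_pos": joint angles; "joint_velocities": joint speeds; "tau": joint torques, N m; "position": TCP position; "ee_rot": TCP orientation; "ft_force": force on the tool from outside, world axes, zero at the start; "torque": the same for the moment, N m; "grip_width": opening from 0.0 (shut) to 1.0 (fully open).
Only numpy, scipy, OpenCV 4.12 (cv2) and the standard library are available. Lean on these libraries where they do the work, as an engineer would, in place of code of your own. Each camera call takes 0.05 s, during which the arm holds its last target.

## Working session

There is one attempt and no reset: what is moved stays moved. The work goes in short steps, Python scripts to look and compute and a tool call to move; the robot and the scene stay as the last step left them, time stands still between calls to the robot, and variables do not carry over. Pictures are saved under pics/ and viewed, and the job is handed in when it is done.

Besides the shell and the picture viewer there is one more tool, called after "Call:" in YAML: its name, and indented under it one key for each argument. send_rows: Moves the arm, as the interface text tells. Its arguments: {"type":"object","properties":{"motion":{"type":"array"},"squeeze":{"type":"number"}},"required":["motion"]}

```bash
mkdir -p pics; ls
python3 - <<'E'
from workcell import *
import cv2,numpy as np
o=get_obs();print(o)
for n in("top","side"):
    c=camera(n);cv2.imwrite(f"pics/{n}0.png",c["pixels"][:,:,::-1]);np.savez(f"{n}0.npz",**c)
    print(n,c["fovy"],c["cx"],c["cy"],np.round(c["view"],4).tolist())
E
```

```text
pics
{'clock': 0.0, 'joint_pos': array([-1.23758929,  0.33288039, -0.06473061,  1.4609575 ,  0.02156445,
        1.34993112, -0.0885093 ]), 'joint_velocities': array([ 0.00071769,  0.00096224, -0.00249939, -0.00228985, -0.00032066,
        0.00057758,  0.00131663]), 'tau': array([-2.13148346e-04, -6.25440645e+01,  4.91367630e-02, -3.91620326e+01,
        1.61715393e-02,  9.63205355e-03, -1.38370117e-05]), 'position': array([0.21755713, 0.58549061, 0.23050297]), 'ee_rot': array([ 0.69646577, -0.12520637,  0.12503902, -0.69543083]), 'ft_force': array([ 0.30355902,  1.25519167, -0.38459827]), 'torque': array([0.049761  , 0.01532178, 0.0321496 ]), 'grip_width': 1.0010388869413953}
top 47.74149251811739 323.22756136505603 197.60598207818896 [[-0.0194, -0.9998, 0.0011, -0.0256], [-0.9822, 0.0189, -0.1869, 0.4701], [0.1868, -0.0047, -0.9824, 1.2629], [0.0, 0.0, 0.0, 1.0]]
side 43.21157940324782 318.53711621558784 201.96312812309833 [[-0.9984, 0.0557, -0.0015, 0.4692], [0.0504, 0.8918, -0.4497, 0.0343], [-0.0237, -0.4491, -0.8932, 1.4367], [0.0, 0.0, 0.0, 1.0]]
```

View pics/top0.png

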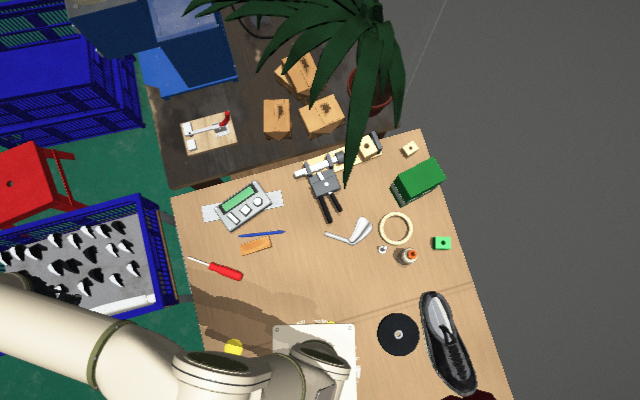

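View pics/side0.png

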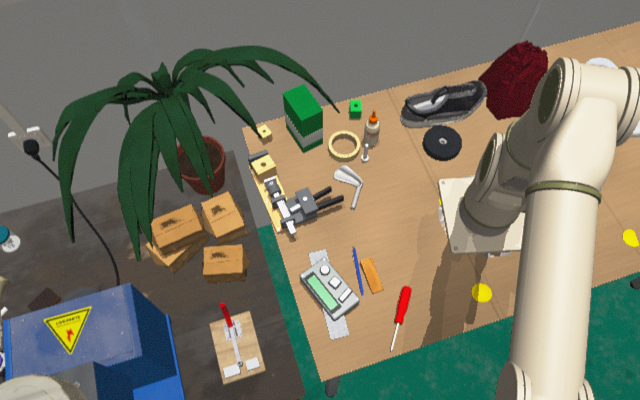

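The top view shows the readout at about (243,207), the clamp at (325,180), the block at (370,147) and the handles ending at about (330,215). I'll zoom in on these.

Run:
```python
import cv2,numpy as np
t=cv2.imread("pics/top0.png");s=cv2.imread("pics/side0.png")
a=cv2.resize(t[125:245,190:400],None,fx=3.8,fy=3.8,interpolation=cv2.INTER_CUBIC);cv2.imwrite("pics/tz.png",a)
b=cv2.resize(s[110:350,220:400],None,fx=2.5*1,fy=2.5,interpolation=cv2.INTER_CUBIC);cv2.imwrite("pics/sz.png",b)
```

```text
(no output)
```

View pics/tz.png

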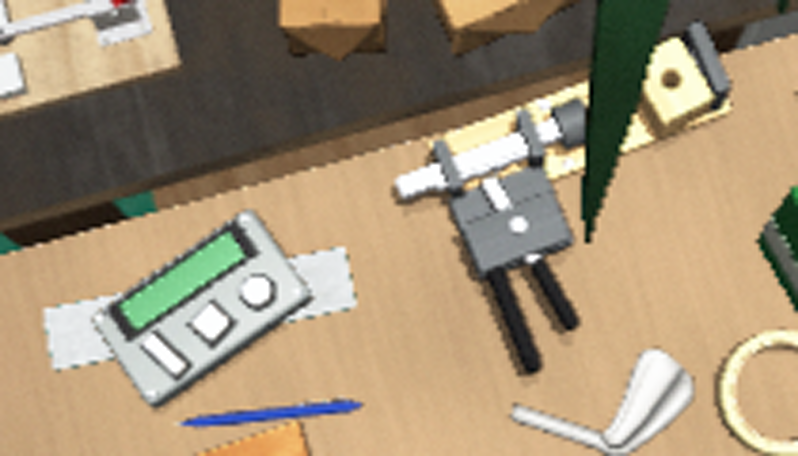

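View pics/sz.png

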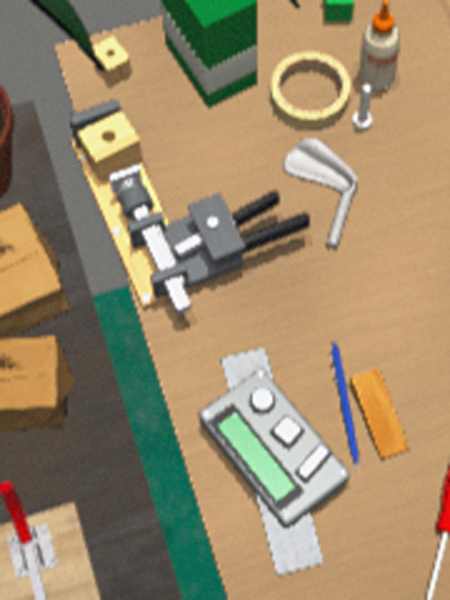

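```bash
cat > h.py <<'E'
import numpy as np,cv2
from scipy.spatial.transform import Rotation as R
def load(f): return dict(np.load(f))
def foc(c): return c["pixels"].shape[0]/2/np.tan(np.radians(float(c["fovy"]))/2)
def ray(c,u,v):
    V=c["view"];d=np.array([(u-c["cx"])/foc(c),(v-c["cy"])/foc(c),1.]);Rm=V[:3,:3]
    return -Rm.T@V[:3,3],Rm.T@d
def onz(c,u,v,z):
    o,d=ray(c,u,v);return o+d*(z-o[2])/d[2]
def cloud(c):
    H,W=c["range_z"].shape;u,v=np.meshgrid(np.arange(W),np.arange(H));z=c["range_z"]
    P=np.stack([(u-c["cx"])/foc(c)*z,(v-c["cy"])/foc(c)*z,z],-1);V=c["view"]
    return (P-V[:3,3])@V[:3,:3]
def proj(c,p):
    q=c["view"][:3,:3]@np.asarray(p)+c["view"][:3,3]
    return q[0]/q[2]*foc(c)+c["cx"],q[1]/q[2]*foc(c)+c["cy"]
E
python3 - <<'E'
from h import *
for n,(x0,x1,y0,y1) in dict(top=(200,280,180,235),side=(295,365,245,345)).items():
    c=load(n+"0.npz");P=cloud(c)
    hsv=cv2.cvtColor(c["pixels"],cv2.COLOR_RGB2HSV)
    m=((hsv[...,2]>228)&(hsv[...,1]<40)).astype(np.uint8)
    mm=np.zeros_like(m);mm[y0:y1,x0:x1]=m[y0:y1,x0:x1]
    k,l,st,ce=cv2.connectedComponentsWithStats(mm,connectivity=4)
    for i in range(1,k):
        if st[i,4]<15:continue
        Q=P[l==i]
        (r)=cv2.minAreaRect(np.argwhere(l==i)[:,::-1].astype(np.float32))
        print(n,st[i],ce[i].round(1),"z50",onz(c,*ce[i],.05).round(4),"med",np.median(Q,0).round(4),np.round(r[1],1))
# clouds of height
c=load("top0.npz");P=cloud(c)
z=P[...,2]
Z=np.clip(z*2500,0,255).astype(np.uint8)[110:245,190:420]
cv2.imwrite("pics/z.png",cv2.resize(cv2.applyColorMap(Z,cv2.COLORMAP_JET),None,fx=3.4,fy=3.4,interpolation=0))
c=load("side0.npz");P=cloud(c)
Z=np.clip(P[...,2]*2500,0,255).astype(np.uint8)[130:350,220:370]
cv2.imwrite("pics/zs.png",cv2.resize(cv2.applyColorMap(Z,cv2.COLORMAP_JET),None,fx=2.7,fy=2.7,interpolation=0))
E
```

```text
top [266 190  14  17 120] [274.9 197. ] z50 [0.473  0.1046 0.05  ] med [0.4829 0.1078 0.0101] [15.5 13.3]
top [262 195   7  12  46] [264.7 200.6] z50 [0.463  0.1337 0.05  ] med [0.4644 0.1358 0.0381] [ 5.6 11.2]
top [254 198   7   7  40] [257.1 200.8] z50 [0.4628 0.1557 0.05  ] med [0.4625 0.1556 0.0497] [6. 6.]
top [202 203  18  19 196] [209.4 212. ] z50 [0.4327 0.2919 0.05  ] med [0.4388 0.302  0.0101] [15.9 18.2]
top [241 205   9   9  49] [245.  209.4] z50 [0.4384 0.1901 0.05  ] med [0.4388 0.1904 0.05  ] [6.4 6.4]
top [253 207   9   6  24] [256.1 208.9] z50 [0.4392 0.1582 0.05  ] med [0.4416 0.1619 0.0382] [3.4 9.4]
top [228 213  10  10  42] [232.5 217.5] z50 [0.4157 0.2255 0.05  ] med [0.4158 0.2254 0.049 ] [11.3  2.8]
side [321 265   8   8  47] [324.5 268.8] z50 [0.463  0.1552 0.05  ] med [0.4623 0.1563 0.0517] [7. 7.]
side [330 277  10  10  59] [334.5 281.4] z50 [0.4394 0.1906 0.05  ] med [0.4393 0.1906 0.0512] [7.1 7.1]
side [340 288  11  12  52] [345.  293.7] z50 [0.4152 0.2242 0.05  ] med [0.4151 0.2248 0.0516] [ 3.5 12.7]
```

View pics/z.png

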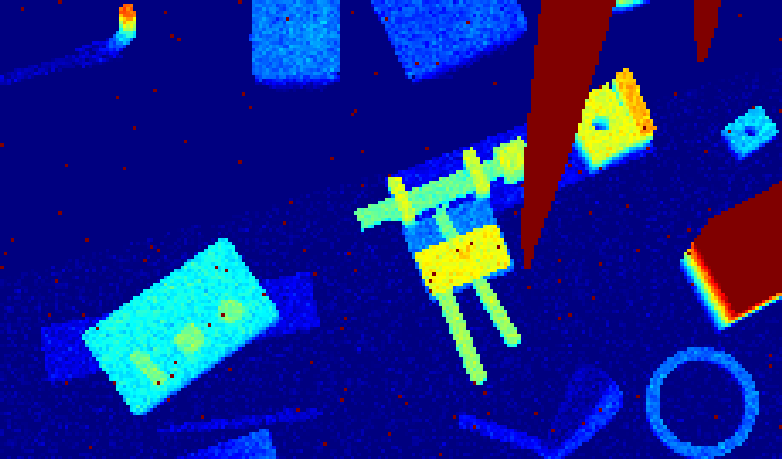

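View pics/zs.png

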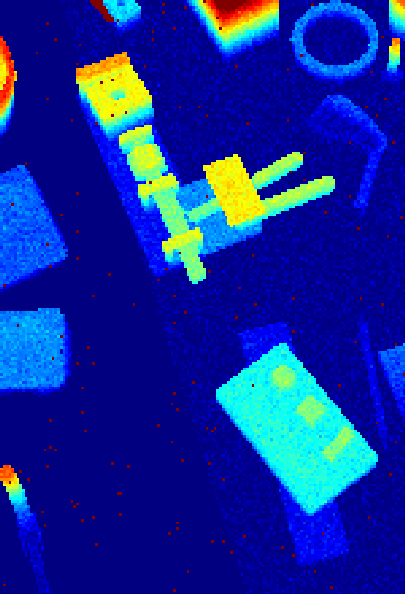

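Run:
```python
from h import *
t=load("top0.npz");s=load("side0.npz")
for n,c in(("top",t),("side",s)):
    P=cloud(c);hsv=cv2.cvtColor(c["pixels"],cv2.COLOR_RGB2HSV)
    g=(hsv[...,0]>40)&(hsv[...,0]<90)&(hsv[...,1]>60)&(P[...,2]>.15)&(P[...,0]>.3)&(P[...,1]>-.2)&(P[...,1]<.3)&(P[...,2]<1.2)&(c["range_z"]>0)
    Q=P[g]; Q=Q[np.argsort(Q[:,0])]
    print(n,len(Q));print(Q[:200:12].round(3)); print([ (round(a,2),Q[(Q[:,0]>a)&(Q[:,0]<a+.03)].mean(0).round(3).tolist(),Q[(Q[:,0]>a)&(Q[:,0]<a+.03)][:,2].min().round(3)) for a in np.arange(.4,.9,.03) if ((Q[:,0]>a)&(Q[:,0]<a+.03)).any()])
    # handles: black, z 0.045-.06
    d=(hsv[...,2]<75)&(P[...,2]>.046)&(P[...,2]<.062)&(P[...,0]>.3)&(P[...,0]<.6)&(abs(P[...,1])<.12)
    d=d.astype(np.uint8)
    k,l,st,ce=cv2.connectedComponentsWithStats(d)
    for i in range(1,k):
        if st[i,4]<30: continue
        pts=P[l==i];vx,vy,x,y=cv2.fitLine(pts[:,:2].astype(np.float32),cv2.DIST_HUBER,0,.01,.01).ravel()
        e=(pts[:,:2]-[x,y])@[vx,vy];w=(pts[:,:2]-[x,y])@[-vy,vx]
        print(st[i],"ctr",x,y,"dir",vx,vy,np.degrees(np.arctan2(vy,vx)),"ext",np.percentile(e,[1,99]),np.percentile(w,[2,98]),np.median(pts[:,2]))
    # block top
    b=(abs(P[...,2]-.062)<.006)&(hsv[...,0]>15)&(hsv[...,0]<32)&(hsv[...,1]>60)&(hsv[...,2]>150)&(P[...,0]<.75)&(P[...,0]>.45)&(P[...,1]<.05)&(P[...,1]>-.15)
    pts=P[b];r=cv2.minAreaRect(pts[:,:2].astype(np.float32));print("block",len(pts),r)
    # rod
    b=(abs(P[...,2]-.045)<.02)&(hsv[...,1]<50)&(hsv[...,2]>150)&(P[...,0]<.75)&(P[...,0]>.48)&(P[...,1]<.12)&(P[...,1]>-.15)
    k,l,st,ce=cv2.connectedComponentsWithStats(b.astype(np.uint8))
    for i in range(1,k):
        if st[i,4]<20: continue
        pts=P[l==i];vx,vy,x,y=cv2.fitLine(pts[:,:2].astype(np.float32),cv2.DIST_HUBER,0,.01,.01).ravel()
        e=(pts[:,:2]-[x,y])@[vx,vy];print("rod",st[i],x,y,np.degrees(np.arctan2(vy,vx)),np.percentile(e,[1,99]))
```

```text
top 11119
[[ 0.421 -0.077  0.404]
 [ 0.43  -0.078  0.427]
 [ 0.434 -0.074  0.429]
 [ 0.438 -0.082  0.44 ]
 [ 0.44  -0.077  0.447]
 [ 0.444 -0.079  0.45 ]
 [ 0.446 -0.087  0.448]
 [ 0.448 -0.081  0.456]
 [ 0.451 -0.075  0.463]
 [ 0.453 -0.087  0.462]
 [ 0.455 -0.075  0.47 ]
 [ 0.457 -0.083  0.47 ]
 [ 0.459 -0.083  0.471]
 [ 0.46  -0.074  0.48 ]
 [ 0.462 -0.082  0.481]
 [ 0.463 -0.078  0.49 ]
 [ 0.465 -0.086  0.476]]
[(np.float64(0.4), [0.426, -0.077, 0.417], np.float64(0.404)), (np.float64(0.43), [0.447, -0.081, 0.454], np.float64(0.42)), (np.float64(0.46), [0.476, -0.088, 0.496], np.float64(0.47)), (np.float64(0.49), [0.506, -0.095, 0.527], np.float64(0.509)), (np.float64(0.52), [0.535, -0.101, 0.546], np.float64(0.534)), (np.float64(0.55), [0.566, -0.116, 0.539], np.float64(0.37)), (np.float64(0.58), [0.597, -0.116, 0.502], np.float64(0.394)), (np.float64(0.61), [0.626, -0.107, 0.5], np.float64(0.399)), (np.float64(0.64), [0.655, -0.119, 0.503], np.float64(0.426)), (np.float64(0.67), [0.686, -0.097, 0.501], np.float64(0.373)), (np.float64(0.7), [0.716, -0.034, 0.477], np.float64(0.3
[... 2707 characters left out ...]
7
[317 196  27  14 105] ctr 0.44652414 -0.03248648 dir 0.9325112 0.3611411 21.17029 ext [-0.0498937  0.0269076] [-0.00745109  0.00507406] 0.053138354909680795
block 67 ((0.5677796602249146, -0.08319389820098877), (0.08849544823169708, 0.17711493372917175), 22.598371505737305)
rod [264 176  12   7  35] 0.598234 -0.11715157 23.769356 [-0.01319868  0.02141397]
rod [274 192   6   6  23] 0.58239436 -0.065234534 -61.920612 [-0.00913031  0.0104804 ]
rod [277 200  13  18 137] 0.5660074 -0.024264017 -70.61467 [-0.03329629  0.02859588]
rod [290 204  11   8  49] 0.5342185 -0.028558956 22.498285 [-0.01503884  0.01383636]
rod [286 220  10  14  84] 0.548189 0.026527718 -71.818756 [-0.02180551  0.01422594]
```

Run:
```python
from h import *
t=load("top0.npz");s=load("side0.npz")
c0=np.array([.50,-.03])
for n,c in(("top",t),("side",s)):
    P=cloud(c)
    m=(abs(P[...,2]-.063)<.004)&(P[...,0]>.46)&(P[...,0]<.66)&(P[...,1]>-.17)&(P[...,1]<.05)&(c["range_z"]>0)
    m=cv2.morphologyEx(m.astype(np.uint8),cv2.MORPH_OPEN,np.ones((2,2)))
    k,l,st,ce=cv2.connectedComponentsWithStats(m,connectivity=4)
    for i in range(1,k):
        if st[i,4]<25: continue
        r=cv2.minAreaRect(np.argwhere(l==i)[:,::-1].astype(np.float32))
        B=cv2.boxPoints(r)
        W=np.array([onz(c,*b,.0625)[:2] for b in B]);
        e=np.roll(W,-1,0)-W
        print(n,st[i].tolist(),"W",W.mean(0).round(4),"sides",np.linalg.norm(e,axis=1).round(3),"ang",np.degrees(np.arctan2(e[:,1],e[:,0])).round(1))
    # handles all, angle, using pixel fit and ray to z=.055
    for nm,lo,hi in(("top",0,0),):pass
    hsv=cv2.cvtColor(c["pixels"],cv2.COLOR_RGB2HSV)
    d=((hsv[...,2]<60)&(P[...,2]>.03)&(P[...,2]<.062)&(P[...,0]>.38)&(P[...,0]<.52)&(P[...,1]<.02)&(P[...,1]>-.1)).astype(np.uint8)
    k,l,st,ce=cv2.connectedComponentsWithStats(d,connectivity=4)
    for i in range(1,k):
        if st[i,4]<30: continue
        q=(P[l==i]); top=np.argwhere((l==i)&(P[...,2]>.0505))[:,::-1].astype(np.float32)
        vx,vy,x,y=cv2.fitLine(top,cv2.DIST_HUBER,0,.01,.01).ravel()
        a=onz(c,x-8*vx,y-8*vy,.055);b=onz(c,x+8*vx,y+8*vy,.055);dd=b-a
        print(n,"handle",len(top),a[:2].round(4),b[:2].round(4),np.degrees(np.arctan2(dd[1],dd[0])).round(1))
```

```text
top [363, 138, 7, 10, 34] W [ 0.6267 -0.163 ] sides [0.028 0.016 0.028 0.016] ang [ -8.9 -98.5 171.   81.5]
top [361, 149, 8, 9, 41] W [ 0.5961 -0.1573] sides [0.018 0.027 0.018 0.027] ang [ -81.3 -173.    98.7    7.1]
top [313, 177, 27, 19, 262] W [ 0.4981 -0.0453] sides [0.073 0.039 0.072 0.039] ang [ -70.1 -161.3  109.8   19.2]
top handle 44 [ 0.4735 -0.0597] [ 0.433 -0.082] -151.3
top handle 93 [ 0.4581 -0.0316] [ 0.4146 -0.0472] -160.4
side [253, 163, 23, 12, 134] W [ 0.6158 -0.1482] sides [0.063 0.035 0.062 0.035] ang [-178.5   92.5    1.5  -86.4]
side [297, 190, 22, 24, 220] W [ 0.499  -0.0388] sides [0.039 0.076 0.038 0.076] ang [-153.5  111.    25.8  -68.3]
side handle 25 [ 0.4788 -0.051 ] [ 0.4394 -0.0752] -148.3
side handle 36 [ 0.4489 -0.0291] [ 0.407  -0.0461] -157.9
```

```bash
cat >> h.py <<'E'
def tgt(az,tilt=0):
    """tool y down, tool z at azimuth az deg; tilt deg about tool z"""
    z=np.array([np.cos(np.radians(az)),np.sin(np.radians(az)),0]);y=np.array([0,0,-1.])
    return R.from_matrix(np.c_[np.cross(y,z),y,z])*R.from_rotvec([0,0,np.radians(tilt)])
def rel(o,p,Rt):
    R0=R.from_quat(o["ee_rot"]);return R0.inv().apply(np.asarray(p)-o["position"]).round(4),(R0.inv()*Rt).as_rotvec().round(4)
E
python3 - <<'E'
from h import *
from workcell import *
o=get_obs();M=R.from_quat(o["ee_rot"]).as_matrix();print(M.round(3), np.degrees(np.arctan2(M[1,2],M[0,2])))
row=np.degrees(np.arctan2(.035,-.024));print("row az",row)
for az in(row-90,row+90,110,-70,): print(az,rel(o,[.463,.1555,.10],tgt(az)))
t=load("top0.npz")
print(onz(t,325,235,.01),onz(t,330,238,.01))
E
```

```text
[[ 0.937 -0.     0.348]
 [-0.348 -0.001  0.937]
 [ 0.    -1.    -0.001]] 69.61590438138282
row az 124.43898930880361
34.43898930880361 (array([ 0.3798,  0.131 , -0.3175]), array([1.20e-03, 6.14e-01, 4.00e-04]))
214.43898930880363 (array([ 0.3798,  0.131 , -0.3175]), array([ 6.0000e-04, -2.5276e+00, -1.6000e-03]))
110 (array([ 0.3798,  0.131 , -0.3175]), array([ 1.200e-03, -7.048e-01, -4.000e-04]))
-70 (array([ 0.3798,  0.131 , -0.3175]), array([5.0000e-04, 2.4368e+00, 1.6000e-03]))
[ 0.36472454 -0.03786096  0.01      ] [ 0.35566492 -0.05228241  0.01      ]
```

Call:
send_rows:
  motion:
    - [0,0.38,0.131,-0.3175,0.0012,0.614,0.0004]
    - [0,0.38,0.131,-0.3175,0.0012,0.614,0.0004]
    - [0,0.38,0.131,-0.3175,0.0012,0.614,0.0004]
    - [0,0.38,0.131,-0.3175,0.0012,0.614,0.0004]
    - [0,0.38,0.131,-0.3175,0.0012,0.614,0.0004]
    - [0,0.38,0.131,-0.3175,0.0012,0.614,0.0004]
    - [0,0.38,0.131,-0.3175,0.0012,0.614,0.0004]
    - [0,0.38,0.131,-0.3175,0.0012,0.614,0.0004]
    - [0,0.38,0.131,-0.3175,0.0012,0.614,0.0004]
    - [0,0.38,0.131,-0.3175,0.0012,0.614,0.0004]
  squeeze: 20

```text
clock: 0.93
position: [0.4179, 0.2342, 0.1243]
ee_rot: [-0.625, 0.33, -0.329, 0.626]
ft_force: [1.9, 1.0, -0.7]
grip_width: -0.0
```

```bash
cat > go.py <<'E'
import sys
from h import *
from workcell import *
a=list(map(float,sys.argv[1:]))
o=get_obs();print("clk",round(o["clock"],2),o["position"].round(4),"F",o["ft_force"].round(2),"g",round(o["grip_width"],4),"j",o["joint_pos"].round(2))
if a: print(*rel(o,a[:3],tgt(a[3],a[4] if len(a)>4 else 0)))
E
python3 go.py .463 .1555 .1 34.4
```

```text
clk 0.93 [0.4179 0.2342 0.1243] F [ 1.86  1.01 -0.67] g -0.0001 j [-0.85  0.1   0.26  1.98 -0.03  1.06  0.02]
[ 0.0904  0.0242 -0.0073] [-0.0012  0.0008 -0.0009]
```

Call:
send_rows:
  motion:
    - [0,0.03,0.008,-0.0024,0,0,0]
    - [0,0.06,0.016,-0.0048,0,0,0]
    - [0,0.08,0.0242,-0.0065,0,0,0]
    - [0,0.08,0.0242,-0.0065,0,0,0]
    - [0,0.08,0.0242,-0.0065,0,0,0]
    - [0,0.08,0.0242,-0.0065,0,0,0]

```text
clock: 1.43
position: [0.457, 0.1672, 0.1005]
ee_rot: [-0.625, 0.33, -0.329, 0.626]
ft_force: [-0.6, 1.0, 0.4]
grip_width: 0.004
```

```bash
python3 go.py .463 .1555 .06 34.4
```

```text
clk 1.43 [0.457  0.1672 0.1005] F [-0.61  0.97  0.42] g 0.0039 j [-0.75  0.15  0.33  1.99 -0.06  1.01  0.21]
[ 0.0131  0.0405 -0.0017] [-0.0009  0.0012 -0.0011]
```

Call:
send_rows:
  motion:
    - [0,0.0131,0,-0.0017,0,0,0]
    - [0,0.0131,0.02,-0.0017,0,0,0]
    - [0,0.0131,0.0405,-0.0017,0,0,0]
    - [0,0.0131,0.0405,-0.0017,0,0,0]
    - [0,0.0131,0.0405,-0.0017,0,0,0]

```text
clock: 1.85
position: [0.4625, 0.1556, 0.0598]
ee_rot: [0.626, -0.33, 0.329, -0.626]
ft_force: [0.9, -0.6, 0.0]
grip_width: -0.003
```

```bash
python3 go.py .463 .1555 .045 34.4
python3 - <<'E'
from workcell import *
import cv2
for n in("top","side"):
    p=camera(n)["pixels"][:,:,::-1]
    q=p[130:260,200:380] if n=="top" else p[180:350,250:450]
    cv2.imwrite(f"pics/{n}1.png",cv2.resize(q,None,fx=3.5,fy=3.5,interpolation=2))
E
```

```text
clk 1.85 [0.4625 0.1556 0.0598] F [ 0.88 -0.59  0.03] g -0.0035 j [-0.72  0.21  0.33  2.02 -0.09  0.92  0.26]
[0.0004 0.0148 0.0004] [ 0.0006  0.0023 -0.0011]
```

View pics/side1.png

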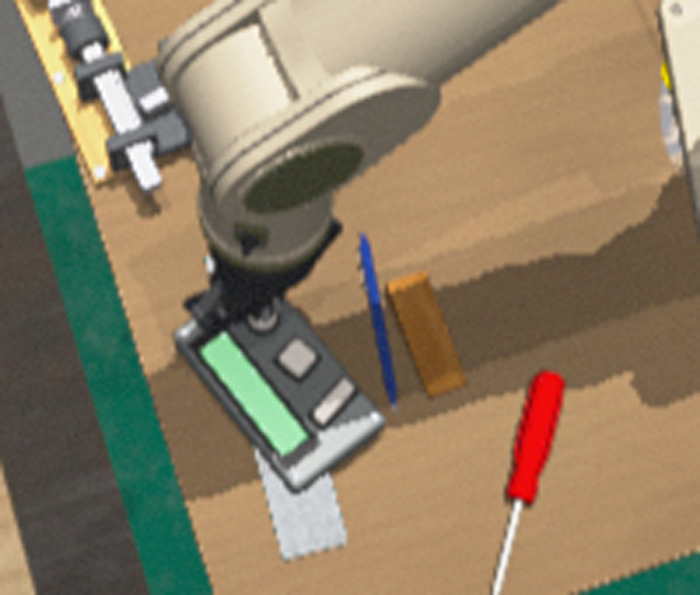

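The side view shows the shut fingers right over the round key (crop px 263,318). The square key (298,357) and long key (333,400) are clear of them. I'll press now.

Call:
send_rows:
  motion:
    - [0,0.0003,0.006,0,0,0,0]
    - [0,0.0003,0.01,0,0,0,0]
    - [0,0.0003,0.013,0,0,0,0]
    - [0,0.0003,0.0148,0,0,0,0]
    - [0,0.0003,0.0148,0,0,0,0]
    - [0,0.0003,0.0148,0,0,0,0]

```text
clock: 2.45
position: [0.464, 0.155, 0.0456]
ee_rot: [-0.625, 0.33, -0.33, 0.626]
ft_force: [-0.6, 1.7, 5.7]
grip_width: 0.001
```

Call:
send_rows:
  motion:
    - [0,0,0.0015,0,0,0,0]
    - [0,0,0.0015,0,0,0,0]
    - [0,0,0.0015,0,0,0,0]

```text
clock: 2.7
position: [0.4641, 0.1551, 0.0453]
ee_rot: [-0.625, 0.33, -0.33, 0.627]
ft_force: [-6.8, -1.0, 22.7]
grip_width: 0.0
```

Force rose to 23 N with no further travel, so the key is bottomed. I'll lift off and go to the square key.

Call:
send_rows:
  motion:
    - [0,0,-0.015,0,0,0,0]
    - [0,0,-0.03,0,0,0,0]
    - [0,0,-0.03,0,0,0,0]
    - [0,0,-0.03,0,0,0,0]

```text
clock: 3.03
position: [0.4639, 0.1547, 0.074]
ee_rot: [-0.625, 0.329, -0.33, 0.626]
ft_force: [-0.1, -0.3, 0.4]
grip_width: -0.004
```

```bash
python3 go.py .439 .1905 .06 34.4
python3 - <<'E'
from workcell import *
import cv2
for n in("top","side"):
    p=camera(n)["pixels"][:,:,::-1]
    q=p[130:260,200:380] if n=="top" else p[180:350,250:450]
    cv2.imwrite(f"pics/{n}2.png",cv2.resize(q,None,fx=3.5,fy=3.5,interpolation=2))
E
```

```text
clk 3.03 [0.4639 0.1547 0.074 ] F [-0.08 -0.28  0.43] g -0.0038 j [-0.72  0.19  0.34  2.01 -0.08  0.95  0.25]
[-0.0436  0.014  -0.0003] [-0.0022  0.0006 -0.0008]
```

View pics/side2.png

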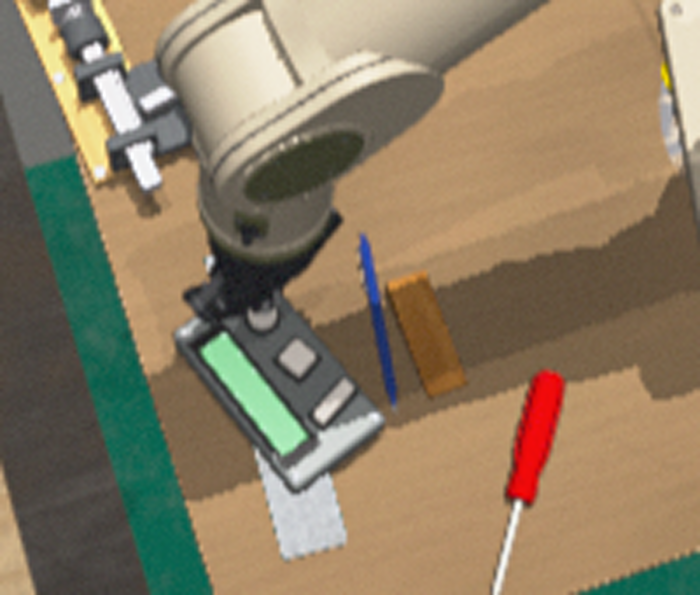

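Call:
send_rows:
  motion:
    - [0,-0.022,0,-0.0003,0,0,0]
    - [0,-0.0436,0,-0.0003,0,0,0]
    - [0,-0.0436,0,-0.0003,0,0,0]
    - [0,-0.0436,0.014,-0.0003,0,0,0]
    - [0,-0.0436,0.014,-0.0003,0,0,0]
    - [0,-0.0436,0.02,-0.0003,0,0,0]
    - [0,-0.0436,0.024,-0.0003,0,0,0]
    - [0,-0.0436,0.0275,-0.0003,0,0,0]
    - [0,-0.0436,0.0285,-0.0003,0,0,0]
    - [0,-0.0436,0.0285,-0.0003,0,0,0]

```text
clock: 3.97
position: [0.4387, 0.1899, 0.0455]
ee_rot: [-0.625, 0.33, -0.33, 0.626]
ft_force: [-3.3, -2.7, 8.5]
grip_width: 0.001
```

Call:
send_rows:
  motion:
    - [0,0,0.0015,0,0,0,0]
    - [0,0,0.0015,0,0,0,0]
    - [0,0,0.0015,0,0,0,0]

```text
clock: 4.22
position: [0.4389, 0.19, 0.0452]
ee_rot: [-0.625, 0.33, -0.33, 0.626]
ft_force: [-9.6, -6.2, 26.8]
grip_width: 0.001
```

The square key has bottomed the same way. I'll lift and go towards the handles.

Call:
send_rows:
  motion:
    - [0,0,-0.03,0,0,0,0]
    - [0,0,-0.07,0,0,0,0]
    - [0,0,-0.11,0,0,0,0]
    - [0,0,-0.12,0,0,0,0]
    - [0,0,-0.12,0,0,0,0]

```text
clock: 4.63
position: [0.4406, 0.1911, 0.1672]
ee_rot: [-0.623, 0.329, -0.331, 0.628]
ft_force: [0.1, 0.1, 0.6]
grip_width: -0.001
```

```bash
python3 go.py .448 -.0526 .13 -70;python3 go.py .448 -.0526 .13 -70 15; python3 -c "
from h import *
M=tgt(-70,15).as_matrix();print(M.round(2))"
```

```text
clk 4.63 [0.4406 0.1911 0.1672] F [0.13 0.13 0.57] g -0.0008 j [-0.8   0.05  0.31  1.94 -0.02  1.15  0.11]
[ 0.2053  0.036  -0.1319] [-0.0045  1.8223 -0.0078]
clk 4.63 [0.4406 0.1911 0.1672] F [0.13 0.13 0.57] g -0.0008 j [-0.8   0.05  0.31  1.94 -0.02  1.15  0.11]
[ 0.2053  0.036  -0.1319] [0.2339 1.8109 0.1771]
[[-0.91  0.24  0.34]
 [-0.33  0.09 -0.94]
 [-0.26 -0.97 -0.  ]]
```

Call:
send_rows:
  motion:
    - [100,0.205,0,-0.132,-0.0045,1.822,-0.008]
    - [100,0.205,0,-0.132,-0.0045,1.822,-0.008]
    - [100,0.205,0,-0.132,-0.0045,1.822,-0.008]
    - [100,0.205,0,-0.132,-0.0045,1.822,-0.008]
    - [100,0.205,0,-0.132,-0.0045,1.822,-0.008]
    - [100,0.205,0,-0.132,-0.0045,1.822,-0.008]
    - [100,0.205,0,-0.132,-0.0045,1.822,-0.008]
    - [100,0.205,0,-0.132,-0.0045,1.822,-0.008]
    - [100,0.205,0,-0.132,-0.0045,1.822,-0.008]
    - [100,0.205,0,-0.132,-0.0045,1.822,-0.008]

```text
clock: 5.47
position: [0.4451, -0.0539, 0.1622]
ee_rot: [0.314, -0.634, 0.635, -0.31]
ft_force: [0.5, 0.3, 0.1]
grip_width: 0.995
```

```bash
cat > look.py <<'E'
import sys
from workcell import *
import cv2,numpy as np
k=sys.argv[1]
im=[]
for n in("top","side"):
    c=camera(n);np.savez(f"{n}_{k}.npz",**c);p=c["pixels"][:,:,::-1]
    q=p[110:250,250:430] if n=="top" else p[110:250,220:400]
    im.append(cv2.resize(q,(396,308),interpolation=2) if len(sys.argv)<3 else cv2.resize(p,(400,250)))
cv2.imwrite(f"pics/l{k}.png",np.hstack(im))
E
python3 look.py 3 full; python3 go.py .448 -.0526 .13 -70
```

```text
clk 5.57 [ 0.4452 -0.0537  0.1623] F [0.1  0.2  0.04] g 1.0035 j [-0.53 -0.03  0.55  2.02  0.02  1.15 -0.65]
[-0.0028  0.0323  0.0016] [-0.001   0.5699  0.0058]
```

View pics/l3.png

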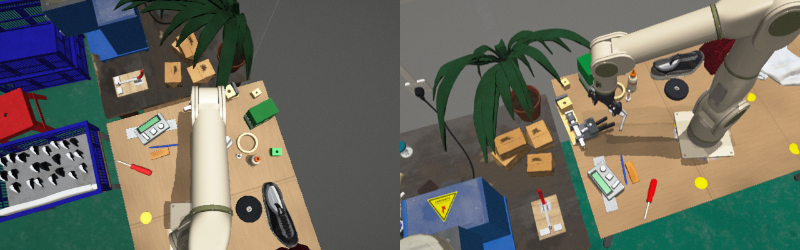

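```bash
python3 - <<'E'
from h import *
for n in("top","side"):
    c=load(n+"_3.npz");P=cloud(c);hsv=cv2.cvtColor(c["pixels"],cv2.COLOR_RGB2HSV)
    v=(c["range_z"]>0)&(P[...,2]>.2)&(P[...,0]>.3)&(P[...,0]<.8)&(abs(P[...,1]+.05)<.15)
    g=(hsv[...,0]>40)&(hsv[...,0]<90)&(hsv[...,1]>60)&v
    a=(hsv[...,0]<32)&(hsv[...,2]>90)&v
    A=P[a];G=P[g]
    print(n,len(A),"arm",np.percentile(A,[0,2,50,98,100],axis=0).round(3).tolist())
    print("wrist front x>.45 z range",np.percentile(A[A[:,0]>.45],[2,50,98],axis=0).round(3).tolist())
    o=np.argsort(G[:,0])[:3];print("leaf tip",G[o].round(3))
    from scipy.spatial import cKDTree
    d,i=cKDTree(A).query(G);j=d.argmin();print("min d",d.min(),G[j],A[i[j]])
E
python3 -c "
import cv2;a=cv2.imread('pics/l3.png')
import numpy as np
c=np.load('side_3.npz')['pixels'][:,:,::-1][0:240,150:450];d=np.load('top_3.npz')['pixels'][:,:,::-1][0:240,230:430]
cv2.imwrite('pics/l3z.png',cv2.resize(np.hstack([c,d]),None,fx=1.6,fy=1.6))"
```

```text
top 5124 arm [[0.3, -0.107, 0.391], [0.303, -0.096, 0.534], [0.385, -0.05, 0.574], [0.483, -0.005, 0.618], [0.706, 0.042, 0.623]]
wrist front x>.45 z range [[0.45, -0.098, 0.443], [0.467, -0.05, 0.547], [0.593, -0.003, 0.556]]
leaf tip [[ 0.488 -0.102  0.512]
 [ 0.488 -0.104  0.511]
 [ 0.49  -0.104  0.513]]
min d 0.002003021874200073 [ 0.49432456 -0.10559263  0.51610782] [ 0.49401469 -0.10739     0.5169358 ]
side 6767 arm [[0.3, -0.137, 0.202], [0.304, -0.093, 0.371], [0.403, -0.022, 0.56], [0.49, -0.003, 0.617], [0.721, 0.0, 0.624]]
wrist front x>.45 z range [[0.451, -0.095, 0.365], [0.472, -0.031, 0.538], [0.495, -0.003, 0.557]]
leaf tip [[ 0.493 -0.078  0.523]
 [ 0.494 -0.078  0.521]
 [ 0.494 -0.02   0.522]]
min d 0.0019146110545287883 [ 0.49341953 -0.07821774  0.52287039] [ 0.49332271 -0.0797632   0.52399641]
```

View pics/l3z.png

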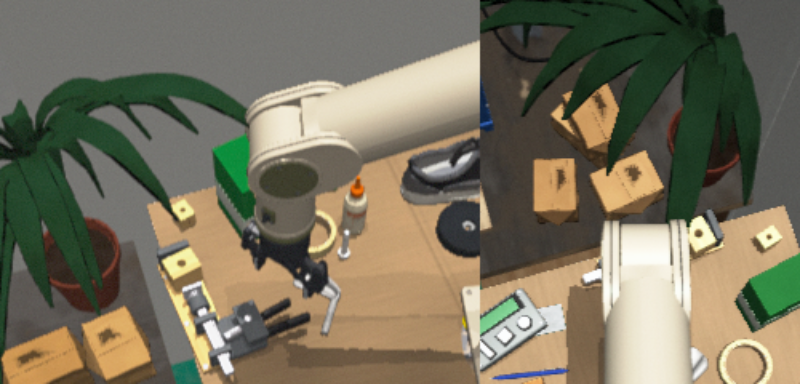

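```bash
python3 -c "
from workcell import *
o=get_obs();print(o['tau'].round(2),o['joint_pos'].round(3))"; python3 go.py .448 -.0526 .15 -70; python3 go.py .448 -.0526 .15 -70 15
```

```text
[ 1.500e-01 -2.802e+01 -6.100e-01 -3.674e+01  3.000e-02  3.000e-02
 -2.960e+00] [-0.534 -0.029  0.548  2.018  0.021  1.153 -0.647]
clk 5.57 [ 0.4452 -0.0537  0.1623] F [0.1  0.2  0.04] g 1.0035 j [-0.53 -0.03  0.55  2.02  0.02  1.15 -0.65]
[-0.0027  0.0123  0.0016] [-0.001   0.5699  0.0058]
clk 5.57 [ 0.4452 -0.0537  0.1623] F [0.1  0.2  0.04] g 1.0035 j [-0.53 -0.03  0.55  2.02  0.02  1.15 -0.65]
[-0.0027  0.0123  0.0016] [0.0736 0.5668 0.2605]
```

Call:
send_rows:
  motion:
    - [100,-0.0027,0,0.0016,-0.001,0.57,0.0058]
    - [100,-0.0027,0,0.0016,-0.001,0.57,0.0058]
    - [100,-0.0027,0,0.0016,-0.001,0.57,0.0058]
    - [100,-0.0027,0,0.0016,-0.001,0.57,0.0058]
    - [100,-0.0027,0.02,0.0016,-0.001,0.57,0.0058]
    - [100,-0.0027,0.042,0.0016,-0.001,0.57,0.0058]
    - [100,-0.0027,0.06,0.0016,-0.001,0.57,0.0058]
    - [100,-0.0027,0.06,0.0016,-0.001,0.57,0.0058]
    - [100,-0.0027,0.06,0.0016,-0.001,0.57,0.0058]

```text
clock: 6.32
position: [0.4477, -0.0528, 0.1027]
ee_rot: [0.125, -0.696, 0.696, -0.124]
ft_force: [-0.3, -0.2, 0.2]
grip_width: 1.001
```

```bash
python3 go.py .448 -.0526 .02 -70; python3 look.py 4;python3 -c "
from workcell import *
o=get_obs();print(o['tau'].round(2))"
```

```text
clk 6.32 [ 0.4477 -0.0528  0.1027] F [-0.32 -0.24  0.18] g 1.0014 j [-0.52  0.06  0.55  2.08 -0.04  1.01 -1.16]
[-0.0004  0.0827 -0.0001] [-0.0001  0.0058  0.001 ]
[-1.000e-02 -3.050e+01  1.190e+00 -3.327e+01 -0.000e+00  0.000e+00
  7.000e-02]
```

View pics/l4.png

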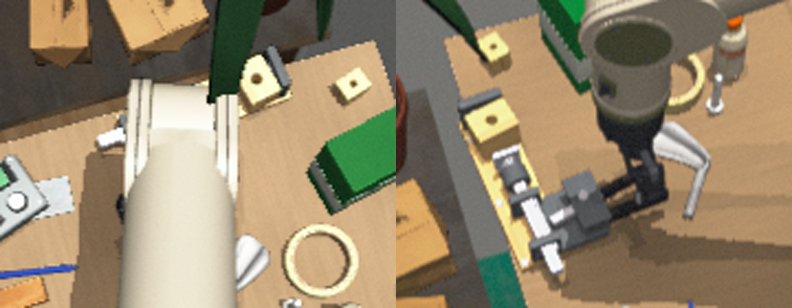

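Call:
send_rows:
  motion:
    - [100,-0.0004,0.02,0,0,0.005,0]
    - [100,-0.0004,0.045,0,0,0.005,0]
    - [100,-0.0004,0.07,0,0,0.005,0]
    - [100,-0.0004,0.082,0,0,0.005,0]
    - [100,-0.0004,0.082,0,0,0.005,0]
    - [100,-0.0004,0.082,0,0,0.005,0]

```text
clock: 6.92
position: [0.4494, -0.0525, 0.0221]
ee_rot: [0.122, -0.696, 0.696, -0.123]
ft_force: [-0.7, -0.4, 0.8]
grip_width: 1.001
```

```bash
python3 go.py .448 -.0526 .02 -70; python3 look.py 5
```

```text
clk 6.92 [ 0.4494 -0.0525  0.0221] F [-0.69 -0.43  0.81] g 1.001 j [-0.48  0.22  0.54  2.14 -0.15  0.82 -1.07]
[ 0.0013  0.0021 -0.0004] [-0.0004 -0.0016 -0.0017]
```

View pics/l5.png

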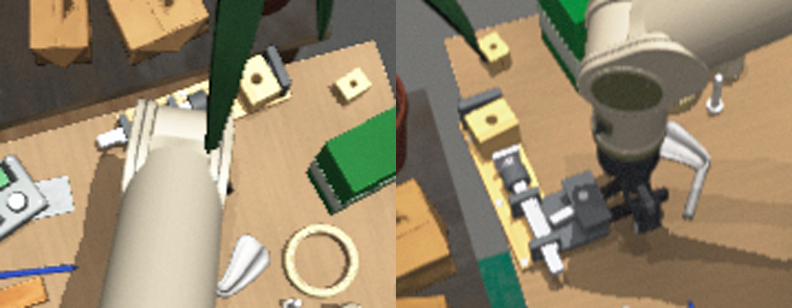

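Call:
send_rows:
  motion:
    - [75,0,0,0,0,0,0]
    - [68,0,0,0,0,0,0]
    - [64,0,0,0,0,0,0]
    - [62,0,0,0,0,0,0]
    - [62,0,0,0,0,0,0]
    - [62,0,0,0,0,0,0]

```text
clock: 7.52
position: [0.4493, -0.0525, 0.0216]
ee_rot: [0.121, -0.696, 0.697, -0.123]
ft_force: [2.0, -0.7, 1.3]
grip_width: 0.619
```

```bash
python3 go.py .448 -.0526 .02 -70
python3 - <<'E'
import subprocess
subprocess.run(["python3","look.py","6"])
import numpy as np,cv2
c=np.load("side_6.npz")["pixels"][:,:,::-1][135:245,245:355]
cv2.imwrite("pics/s6.png",cv2.resize(c,None,fx=5,fy=5,interpolation=2))
E
```

```text
clk 7.52 [ 0.4493 -0.0525  0.0216] F [ 1.99 -0.67  1.27] g 0.6194 j [-0.48  0.22  0.54  2.14 -0.15  0.82 -1.07]
[ 0.0012  0.0016 -0.0003] [-0.0004 -0.0022 -0.0021]
```

View pics/s6.png

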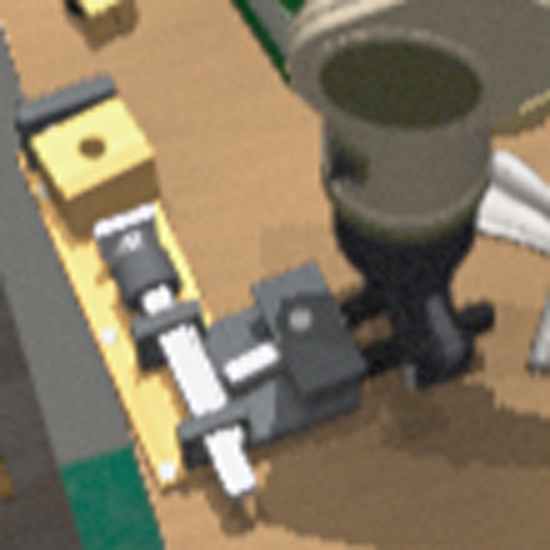

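Call:
send_rows:
  motion:
    - [60,0,0,0,0,0,0]
    - [58,0,0,0,0,0,0]
    - [57,0,0,0,0,0,0]
    - [57,0,0,0,0,0,0]

```text
clock: 7.95
position: [0.4491, -0.0528, 0.0215]
ee_rot: [0.121, -0.696, 0.697, -0.123]
ft_force: [1.1, -3.5, 3.2]
grip_width: 0.575
```

```bash
cat > st.py <<'E'
from workcell import *
import numpy as np
o=get_obs();v=np.array([-.342,.94]);u=np.array([.94,.342])
p=o["position"][:2];f=o["ft_force"]
print("clk %.2f g %.4f  clampx %.4f clampy %.4f z %.4f  Fy %.1f Fx %.1f Fz %.1f"%(o["clock"],o["grip_width"],p@u-.5277,p@v+.2125,o["position"][2],f[:2]@v,f[:2]@u,f[2]))
E
python3 st.py
```

```text
clk 7.95 g 0.5755  clampx -0.1236 clampy 0.0093 z 0.0215  Fy -3.7 Fx -0.2 Fz 3.2
```

Call:
send_rows:
  motion:
    - [55,0,0,-0.001,0,0,0]
    - [53,0,0,-0.002,0,0,0]
    - [51,0,0,-0.003,0,0,0]
    - [49,0,0,-0.004,0,0,0]
    - [47,0,0,-0.005,0,0,0]
    - [45,0,0,-0.006,0,0,0]
    - [43,0,0,-0.007,0,0,0]
    - [43,0,0,-0.007,0,0,0]

```text
clock: 8.62
position: [0.4464, -0.0463, 0.0214]
ee_rot: [0.121, -0.696, 0.697, -0.122]
ft_force: [-0.8, -6.3, 4.3]
grip_width: 0.431
```

```bash
python3 st.py
cat > sv.py <<'E'
import sys
from workcell import *
import cv2,numpy as np
k=sys.argv[1];c=camera("side");np.savez(f"side_{k}.npz",**c)
cv2.imwrite(f"pics/s{k}.png",cv2.resize(c["pixels"][:,:,::-1][140:240,245:335],None,fx=6,fy=6,interpolation=2))
E
python3 sv.py 7
```

```text
clk 8.62 g 0.4306  clampx -0.1240 clampy 0.0163 z 0.0214  Fy -5.6 Fx -2.9 Fz 4.3
```

View pics/s7.png

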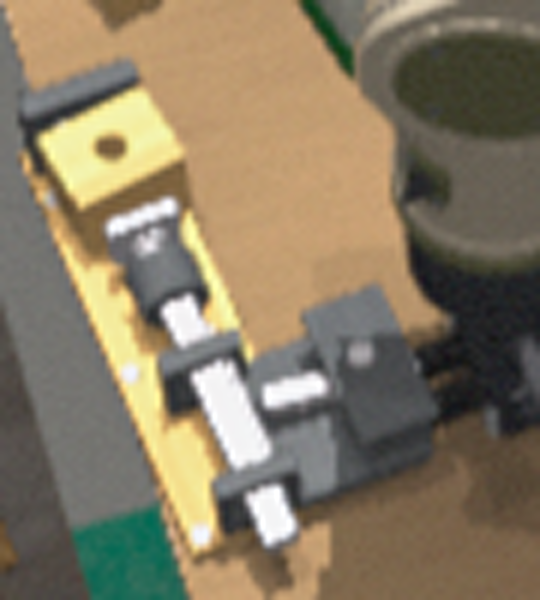

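```bash
cat > pr.py <<'E'
import sys
from h import *
u=np.array([.94,.342]);v=np.array([-.342,.94])
def prof(k):
    c=load(f"side_{k}.npz");P=cloud(c);img=c["pixels"].astype(int)
    cx=P[...,:2]@u-.5277;cy=P[...,:2]@v+.2125
    m=(c["range_z"]>0)&(abs(cx)<.035)&(cy>-.2)&(cy<.12)
    # rod tail: bright white at +y
    hsv=cv2.cvtColor(c["pixels"],cv2.COLOR_RGB2HSV)
    w=m&(hsv[...,1]<45)&(hsv[...,2]>170)&(P[...,2]>.03)
    r=w&(cy>-.02); tail=np.percentile(cy[r],98)
    b=w&(cy<-.05)&(P[...,2]>.025)
    f=np.percentile(cy[b],[2,50,98]) if b.sum() else None
    # block top: z~.062 yellow
    y=m&(hsv[...,1]>60)&(abs(P[...,2]-.063)<.005)&(cy<-.08)
    uu=np.argwhere(y)[:,::-1]
    print(k,"tail %.4f"%tail,"padwhite",None if f is None else f.round(4),b.sum(),"block y",np.percentile(cy[y],[2,98]).round(4),"x",np.percentile(cx[y],[2,98]).round(4))
for k in sys.argv[1:]: prof(k)
E
cp side0.npz side_0.npz; python3 pr.py 0 4 5 6 7
```

```text
0 tail 0.0703 padwhite [-0.1066 -0.0994 -0.0512] 61 block y [-0.1777 -0.1292] x [-0.0297  0.026 ]
4 tail 0.0707 padwhite [-0.1069 -0.099  -0.051 ] 62 block y [-0.1784 -0.1295] x [-0.0287  0.0266]
5 tail 0.0700 padwhite [-0.1076 -0.0991 -0.0508] 61 block y [-0.1785 -0.1288] x [-0.0293  0.0265]
6 tail 0.0696 padwhite [-0.1057 -0.0994 -0.0503] 60 block y [-0.1785 -0.1288] x [-0.0291  0.0262]
7 tail 0.0599 padwhite [-0.1167 -0.104  -0.0529] 80 block y [-0.1785 -0.1289] x [-0.0287  0.0263]
```

Call:
send_rows:
  motion:
    - [41,0,0,-0.001,0,0,0]
    - [39,0,0,-0.002,0,0,0]
    - [37,0,0,-0.003,0,0,0]
    - [37,0,0,-0.003,0,0,0]
    - [37,0,0,-0.003,0,0,0]

```text
clock: 9.08
position: [0.4467, -0.047, 0.0218]
ee_rot: [0.119, -0.695, 0.698, -0.122]
ft_force: [5.1, -21.7, 1.2]
grip_width: 0.391
```

```bash
python3 st.py;python3 sv.py 8; python3 pr.py 8
```

```text
clk 9.08 g 0.3908  clampx -0.1239 clampy 0.0156 z 0.0218  Fy -22.1 Fx -2.7 Fz 1.2
8 tail 0.0598 padwhite [-0.1168 -0.0955 -0.0505] 85 block y [-0.1797 -0.1295] x [-0.0284  0.0252]
```

Call:
send_rows:
  motion:
    - [45,0,0,0.004,0,0,0]
    - [52,0,0,0.007,0,0,0]
    - [60,0,0,0.009,0,0,0]
    - [66,0,0,0.0113,0,0,0]
    - [66,0,0,0.0113,0,0,0]
    - [66,0,0,0.0113,0,0,0]

```text
clock: 9.63
position: [0.4491, -0.0532, 0.0212]
ee_rot: [-0.122, 0.697, -0.696, 0.122]
ft_force: [0.2, -0.5, 0.6]
grip_width: 0.659
```

```bash
python3 st.py;python3 sv.py 9; python3 pr.py 9
```

```text
clk 9.63 g 0.6585  clampx -0.1238 clampy 0.0089 z 0.0212  Fy -0.6 Fx 0.1 Fz 0.6
9 tail 0.0592 padwhite [-0.1171 -0.098  -0.0506] 86 block y [-0.1799 -0.1295] x [-0.0289  0.0255]
```

View pics/s9.png

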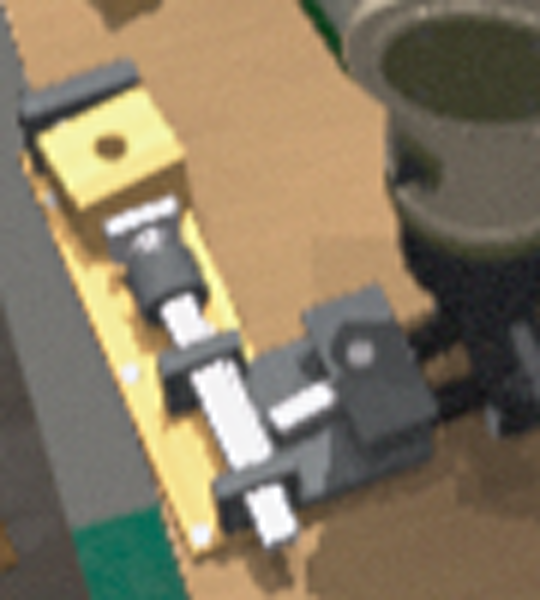

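Call:
send_rows:
  motion:
    - [62,0,0,0,0,0,0]
    - [58,0,0,-0.0005,0,0,0]
    - [55,0,0,-0.0015,0,0,0]
    - [52,0,0,-0.0025,0,0,0]
    - [49,0,0,-0.0035,0,0,0]
    - [46,0,0,-0.0048,0,0,0]
    - [43,0,0,-0.006,0,0,0]
    - [41,0,0,-0.0066,0,0,0]
    - [41,0,0,-0.0066,0,0,0]
    - [41,0,0,-0.0066,0,0,0]

```text
clock: 10.52
position: [0.4472, -0.0478, 0.0215]
ee_rot: [0.121, -0.696, 0.697, -0.122]
ft_force: [-1.0, -3.9, 5.0]
grip_width: 0.415
```

```bash
python3 st.py;python3 sv.py 10
cat > pm.py <<'E'
import sys
from h import *
u=np.array([.94,.342]);v=np.array([-.342,.94])
O=np.array([.5277*.94+.2125*.342,.5277*.342-.2125*.94])
def W(x,y,z): return [*(O+x*u+y*v),z]
for k in sys.argv[1:]:
    c=load(f"side_{k}.npz");g=cv2.cvtColor(c["pixels"],cv2.COLOR_RGB2GRAY).astype(np.float32)
    def line(x0s,ya,yb,z,n=400):
        ys=np.linspace(ya,yb,n);acc=0
        for x0 in x0s:
            p=np.array([proj(c,W(x0,y,z)) for y in ys],np.float32)
            acc=acc+cv2.remap(g,p[None,:,0],p[None,:,1],cv2.INTER_LINEAR)[0]
        return ys,acc/len(x0s)
    # tail edge: along rod top z=.048
    ys,a=line(np.linspace(-.003,.003,5),.045,.085,.047)
    d=np.gradient(cv2.GaussianBlur(a[None],(0,0),8)[0]);tail=(ys*np.clip(-d,0,None)**2).sum()/(np.clip(-d,0,None)**2).sum()
    ys,b=line(np.linspace(-.008,.008,9),-.15,-.085,.060)
    w=np.clip(b-185,0,None);pad=(ys*w).sum()/w.sum()
    print(k,"tail %.4f pad %.4f diff %.4f"%(tail,pad,tail-pad), b[::12].astype(int).tolist())
E
python3 pr.py 10;python3 pm.py 0 6 7 8 9 10
```

```text
clk 10.52 g 0.4147  clampx -0.1237 clampy 0.0147 z 0.0215  Fy -3.3 Fx -2.3 Fz 5.0
10 tail 0.0487 padwhite [-0.1267 -0.0753 -0.0515] 103 block y [-0.1793 -0.1283] x [-0.0295  0.0256]
0 tail 0.0722 pad -0.1263 diff 0.1985 [157, 181, 206, 222, 226, 226, 226, 225, 219, 195, 154, 118, 104, 103, 103, 104, 106, 105, 104, 103, 104, 117, 157, 209, 236, 236, 209, 157, 122, 132, 156, 171, 178, 171]
6 tail 0.0722 pad -0.1263 diff 0.1985 [156, 179, 206, 221, 226, 225, 225, 225, 219, 194, 154, 119, 104, 102, 103, 104, 104, 104, 103, 103, 104, 116, 155, 208, 236, 236, 208, 156, 122, 133, 156, 171, 177, 171]
7 tail 0.0616 pad -0.1298 diff 0.1914 [156, 179, 205, 221, 226, 226, 225, 224, 217, 194, 154, 118, 102, 101, 101, 107, 131, 181, 224, 240, 229, 190, 140, 124, 148, 163, 173, 174, 166, 152, 132, 121, 118, 118]
8 tail 0.0610 pad -0.1300 diff 0.1911 [156, 179, 205, 221, 226, 226, 225, 224, 218, 194, 153, 118, 103, 101, 102, 111, 143, 196, 231, 239, 221, 175, 131, 130, 159, 175, 179, 169, 154, 136, 123, 118, 118, 119]
9 tail 0.0610 pad -0.1301 diff 0.1911 [156, 179, 205, 221, 226, 225, 226, 225, 218, 194, 154, 118, 103, 101, 101, 111, 143, 196, 232, 239, 221, 174, 131, 131, 159, 175, 179, 170, 154, 136, 125, 120, 118, 119]
10 tail 0.0504 pad -0.1342 diff 0.1846 [156, 179, 205, 221, 226, 226, 225, 223, 216, 193, 168, 180, 217, 236, 231, 197, 146, 122, 138, 158, 175, 179, 170, 152, 131, 121, 119, 118, 118, 118, 119, 120, 119, 119]
```

View pics/s10.png

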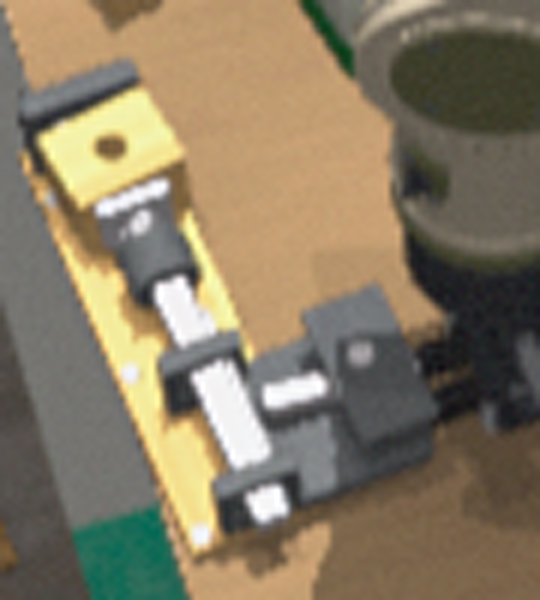

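Call:
send_rows:
  motion:
    - [47,0,0,0.002,0,0,0]
    - [53,0,0,0.004,0,0,0]
    - [60,0,0,0.0066,0,0,0]
    - [66,0,0,0.0066,0,0,0]
    - [66,0,0,0.0066,0,0,0]
    - [66,0,0,0.0066,0,0,0]

```text
clock: 11.07
position: [0.4492, -0.0534, 0.0213]
ee_rot: [-0.122, 0.697, -0.696, 0.122]
ft_force: [0.3, -0.3, 0.1]
grip_width: 0.659
```

Call:
send_rows:
  motion:
    - [62,0,0,0,0,0,0]
    - [58,0,0,-0.0005,0,0,0]
    - [55,0,0,-0.0015,0,0,0]
    - [52,0,0,-0.0025,0,0,0]
    - [49,0,0,-0.0035,0,0,0]
    - [49,0,0,-0.0035,0,0,0]
    - [49,0,0,-0.0035,0,0,0]

```text
clock: 11.65
position: [0.4482, -0.0506, 0.0215]
ee_rot: [0.121, -0.696, 0.697, -0.123]
ft_force: [-0.6, -4.4, 1.3]
grip_width: 0.489
```

```bash
python3 st.py;python3 sv.py 11
cat > pm.py <<'E'
import sys
from h import *
u=np.array([.94,.342]);v=np.array([-.342,.94])
O=np.array([.5277*.94+.2125*.342,.5277*.342-.2125*.94])
def W(x,y,z): return [*(O+x*u+y*v),z]
for k in sys.argv[1:]:
    c=load(f"side_{k}.npz");im=c["pixels"].astype(np.float32)
    def line(g,x0s,ya,yb,z,n=800):
        ys=np.linspace(ya,yb,n);acc=0
        for x0 in x0s:
            p=np.array([proj(c,W(x0,y,z)) for y in ys],np.float32)
            acc=acc+cv2.remap(g,p[None,:,0],p[None,:,1],cv2.INTER_LINEAR)[0]
        return ys,acc/len(x0s)
    ys,a=line(im[...,1],np.linspace(-.003,.003,5),.02,.085,.047)
    d=np.clip(-np.gradient(cv2.GaussianBlur(a[None],(0,0),8)[0]),0,None);i=d.argmax();s=slice(max(i-60,0),i+60)
    tail=(ys[s]*d[s]).sum()/d[s].sum()
    ys,b=line(im[...,2],np.linspace(-.008,.008,9),-.16,-.09,.060)
    i=b.argmax();s=slice(i-55,i+56);w=np.clip(b[s]-140,0,None);pad=(ys[s]*w).sum()/w.sum()
    ys,e=line(im[...,0]-im[...,2],np.linspace(-.02,.02,9),-.20,-.11,.062)
    d=np.gradient(cv2.GaussianBlur(e[None],(0,0),8)[0]);
    print(k,"tail %.4f pad %.4f diff %.4f sink %.4f"%(tail,pad,tail-pad,.1744-tail+pad),"block far edge %.4f"%ys[d.argmax()], "peak",int(b.max()))
E
python3 pm.py 0 6 7 8 9 10 11
```

```text
clk 11.65 g 0.4894  clampx -0.1237 clampy 0.0116 z 0.0215  Fy -3.9 Fx -2.0 Fz 1.3
0 tail 0.0722 pad -0.1018 diff 0.1740 sink 0.0004 block far edge -0.1777 peak 242
6 tail 0.0722 pad -0.1019 diff 0.1741 sink 0.0003 block far edge -0.1778 peak 242
7 tail 0.0616 pad -0.1125 diff 0.1741 sink 0.0003 block far edge -0.1776 peak 243
8 tail 0.0611 pad -0.1130 diff 0.1741 sink 0.0003 block far edge -0.1777 peak 242
9 tail 0.0611 pad -0.1130 diff 0.1741 sink 0.0003 block far edge -0.1777 peak 242
10 tail 0.0504 pad -0.1239 diff 0.1743 sink 0.0001 block far edge -0.1778 peak 240
11 tail 0.0443 pad -0.1300 diff 0.1744 sink 0.0000 block far edge -0.1801 peak 241
```

View pics/s11.png

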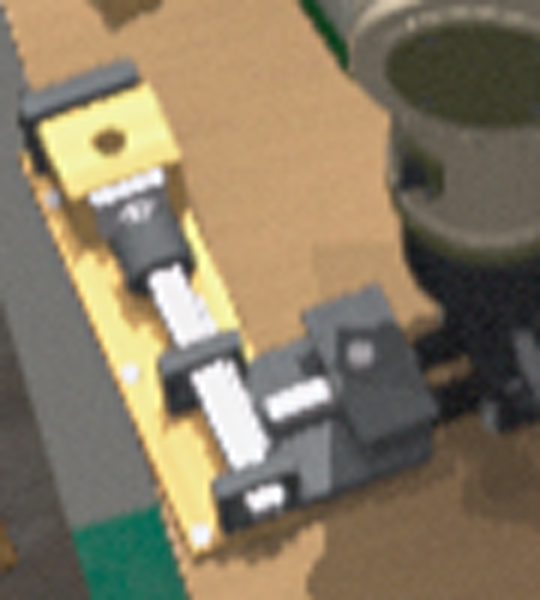

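Call:
send_rows:
  motion:
    - [47,0,0,-0.001,0,0,0]
    - [45,0,0,-0.002,0,0,0]
    - [43,0,0,-0.0027,0,0,0]
    - [43,0,0,-0.0027,0,0,0]
    - [43,0,0,-0.0027,0,0,0]

```text
clock: 12.12
position: [0.4474, -0.0486, 0.0217]
ee_rot: [0.121, -0.696, 0.697, -0.122]
ft_force: [-1.5, -8.0, 7.0]
grip_width: 0.429
```

```bash
python3 st.py;python3 sv.py 12;python3 pm.py 12
```

```text
clk 12.12 g 0.4287  clampx -0.1238 clampy 0.0138 z 0.0217  Fy -7.0 Fx -4.2 Fz 7.0
12 tail 0.0415 pad -0.1300 diff 0.1715 sink 0.0029 block far edge -0.1801 peak 241
```

Call:
send_rows:
  motion:
    - [48,0,0,0.002,0,0,0]
    - [54,0,0,0.004,0,0,0]
    - [60,0,0,0.0062,0,0,0]
    - [66,0,0,0.0062,0,0,0]
    - [66,0,0,0.0062,0,0,0]
    - [66,0,0,0.0062,0,0,0]

```text
clock: 12.67
position: [0.4491, -0.0533, 0.0212]
ee_rot: [-0.122, 0.697, -0.696, 0.122]
ft_force: [-0.4, 0.1, 0.2]
grip_width: 0.659
```

```bash
python3 st.py;python3 sv.py 13;python3 pm.py 13
```

```text
clk 12.67 g 0.6589  clampx -0.1237 clampy 0.0088 z 0.0212  Fy 0.2 Fx -0.3 Fz 0.2
13 tail 0.0444 pad -0.1299 diff 0.1743 sink 0.0001 block far edge -0.1801 peak 240
```

Call:
send_rows:
  motion:
    - [62,0,0,0,0,0,0]
    - [58,0,0,-0.0005,0,0,0]
    - [55,0,0,-0.0015,0,0,0]
    - [52,0,0,-0.0025,0,0,0]
    - [49,0,0,-0.0035,0,0,0]
    - [47,0,0,-0.0035,0,0,0]
    - [47,0,0,-0.0035,0,0,0]
    - [47,0,0,-0.0035,0,0,0]

```text
clock: 13.38
position: [0.448, -0.0503, 0.0218]
ee_rot: [-0.122, 0.697, -0.696, 0.122]
ft_force: [-3.8, -1.0, 10.6]
grip_width: 0.475
```

```bash
python3 st.py;python3 sv.py 14;python3 pm.py 14
```

```text
clk 13.38 g 0.4746  clampx -0.1238 clampy 0.0120 z 0.0218  Fy 0.3 Fx -4.0 Fz 10.6
14 tail 0.0410 pad -0.1300 diff 0.1710 sink 0.0034 block far edge -0.1801 peak 241
```

Call:
send_rows:
  motion:
    - [46,0,0,-0.0005,0,0,0]
    - [45,0,0,-0.001,0,0,0]
    - [44,0,0,-0.0014,0,0,0]
    - [43,0,0,-0.0018,0,0,0]
    - [43,0,0,-0.0018,0,0,0]
    - [43,0,0,-0.0018,0,0,0]

```text
clock: 13.93
position: [0.4474, -0.0488, 0.0221]
ee_rot: [-0.121, 0.697, -0.696, 0.122]
ft_force: [-6.7, -2.5, 16.7]
grip_width: 0.433
```

```bash
python3 st.py;python3 sv.py 15;python3 pm.py 15
```

```text
clk 13.93 g 0.4329  clampx -0.1238 clampy 0.0136 z 0.0221  Fy -0.1 Fx -7.1 Fz 16.7
15 tail 0.0221 pad -0.1300 diff 0.1522 sink 0.0222 block far edge -0.1801 peak 241
```

Run:
```python
import cv2,numpy as np
q=[cv2.resize(np.load(f"side_{k}.npz")["pixels"][:,:,::-1][160:230,255:305],None,fx=7,fy=7,interpolation=2) for k in (14,15)]
cv2.imwrite("pics/c15.png",np.hstack(q))
```

```text
(no output)
```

View pics/c15.png

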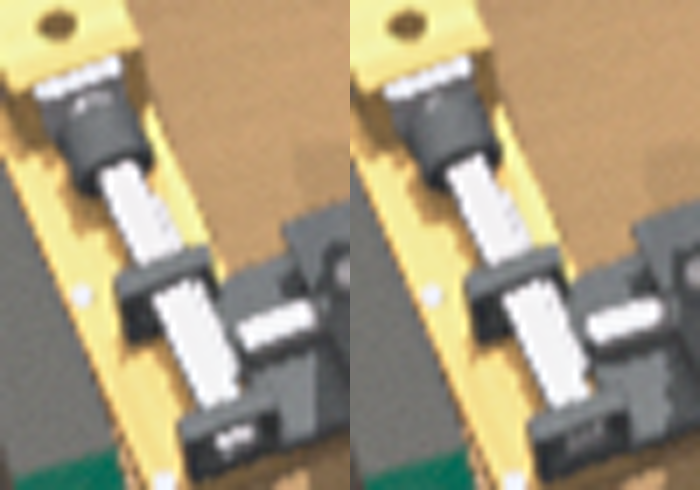

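```bash
cat > cu.py <<'E'
import sys
from h import *
u=np.array([.94,.342]);v=np.array([-.342,.94])
O=np.array([.5277*.94+.2125*.342,.5277*.342-.2125*.94])
def W(x,y,z): return [*(O+x*u+y*v),z]
for k in sys.argv[1:]:
    c=load(f"side_{k}.npz");g=c["pixels"][...,1].astype(np.float32)
    ys=np.linspace(-.11,-.03,800);acc=0
    for x0 in np.linspace(-.003,.003,5):
        p=np.array([proj(c,W(x0,y,.047)) for y in ys],np.float32)
        acc=acc+cv2.remap(g,p[None,:,0],p[None,:,1],cv2.INTER_LINEAR)[0]/5
    d=np.gradient(cv2.GaussianBlur(acc[None],(0,0),8)[0])
    # rising edge dark->white, first strong in +y direction
    pk=[i for i in range(5,795) if d[i]==d[i-5:i+6].max() and d[i]>.7]
    es=[]
    for i in pk:
        s=slice(max(i-45,0),i+46);w=np.clip(d[s],0,None);es.append((ys[s]*w).sum()/w.sum())
    print(k,np.round(es,4))
E
python3 cu.py 0 6 9 10 11 12 13 14 15
```

```text
0 [-0.0989 -0.0603 -0.0329]
6 [-0.0989 -0.0603 -0.0329]
9 [-0.0716 -0.0329]
10 [-0.0825 -0.0329]
11 [-0.0888 -0.033 ]
12 [-0.0926 -0.0329]
13 [-0.0888 -0.0329]
14 [-0.0929 -0.0329]
15 [-0.095  -0.0329]
```

Call:
send_rows:
  motion:
    - [42.4,0,0,-0.0003,0,0,0]
    - [42,0,0,-0.0005,0,0,0]
    - [42,0,0,-0.0005,0,0,0]
    - [42,0,0,-0.0005,0,0,0]

```text
clock: 14.32
position: [0.4472, -0.0484, 0.0222]
ee_rot: [-0.121, 0.697, -0.696, 0.122]
ft_force: [-6.7, -2.8, 17.4]
grip_width: 0.424
```

```bash
python3 st.py;python3 sv.py 16;python3 pm.py 16; python3 cu.py 16
```

```text
clk 14.32 g 0.4244  clampx -0.1239 clampy 0.0140 z 0.0222  Fy -0.3 Fx -7.3 Fz 17.4
16 tail 0.0222 pad -0.1300 diff 0.1522 sink 0.0222 block far edge -0.1801 peak 241
16 [-0.096  -0.0329]
```

Call:
send_rows:
  motion:
    - [42,0,0,0,0,0,0]
    - [42,0,0,0,0,0,0]
    - [42,0,0,0,0,0,0]
    - [42,0,0,0,0,0,0]
    - [42,0,0,0,0,0,0]
    - [42,0,0,0,0,0,0]
    - [42,0,0,0,0,0,0]
    - [42,0,0,0,0,0,0]
    - [42,0,0,0,0,0,0]
    - [42,0,0,0,0,0,0]

```text
clock: 15.2
position: [0.4472, -0.0484, 0.0222]
ee_rot: [-0.121, 0.697, -0.696, 0.122]
ft_force: [-8.1, -2.7, 18.0]
grip_width: 0.427
```

```bash
python3 st.py;python3 sv.py 17;python3 pm.py 17; python3 cu.py 17; python3 look.py 18 full; python3 -c "
import cv2,numpy as np
c=np.load('side_17.npz')['pixels'][:,:,::-1]
cv2.imwrite('pics/f17.png',np.hstack([cv2.resize(c[140:230,245:315],None,fx=5.5,fy=5.5,interpolation=2),cv2.resize(c[100:400,240:480],(396,495))]))"
```

```text
clk 15.20 g 0.4267  clampx -0.1239 clampy 0.0140 z 0.0222  Fy 0.3 Fx -8.6 Fz 18.0
17 tail 0.0222 pad -0.1300 diff 0.1522 sink 0.0222 block far edge -0.1801 peak 241
17 [-0.096 -0.033]
```

View pics/f17.png

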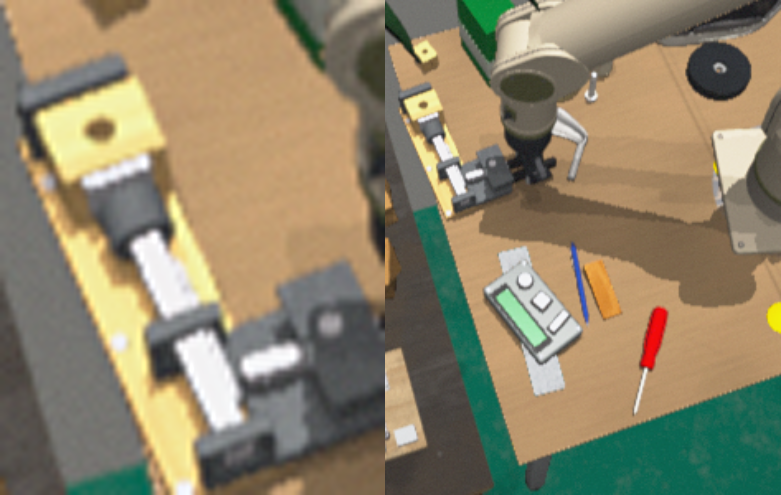

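The close-up shows the block flat against the anvil plate (crop px 75,90) and the pad's white edge (115,172) on the block. The cup is drawn up to about half the spring gap, and the reading held steady for the last second. I'm handing in.

```bash
python3 -c "
from workcell import *
print(hand_in())"
```

```text
the job is handed in; nothing more can be done
None
```

I pressed the round key and then the square key, once each; the long key was never touched. I then pumped the clamp trigger four times and handed in at about 15 s, still holding the trigger squeezed.

**Keys:** Each key was pushed down to its stop, with the force rising to 23–27 N and no further travel. The readout's screen looks the same before and after in the pictures, so only force and travel show that the presses registered.

**Clamp at hand-in:**
- **Sink:** the pad is sunk about 7.2 mm by cup-to-pad distance in the side camera, against the 7 mm target. The reading did not change over the last second of holding.
- **Block:** pad and block stopped moving while the cup kept advancing, so I take the block to be against the anvil. The picture agrees.
- **Grip:** both fingers are on the handles with almost no net force along the squeeze. There is a steady vertical force of about 18 N, under the 40 N limit.

**Checks that failed or disagreed:**
- My estimate of the clamp's position across the handles seemed off by about 1–4 mm, so I worked from force and travel instead.
- Measuring sink from the rod's tail read about 1 mm lower than the cup measurement near the end, then failed when the tail slid into its bracket. I used the cup measurement.
- Near the end of the first stroke, the arm pushed the trigger against its stop with about 22 N. The pad had not reached the block.
- In the pictures the wrist overlapped a plant leaf on the way in. I felt no force from it.

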